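# Stow the pen box behind the latched gate of the travelling case

### The arm

A 6-joint arm with a two-finger parallel gripper is mounted at the origin on the work surface. World frame = base frame: x ahead of the robot, y to its left, z up, the work surface at z = 0. Lengths are in mm, angles in degrees, forces in N, time in s.
With the tool pointing down it reaches from about 275 to 750 mm from the base axis. Payload 10.2 kg.
Tool frame: the origin (TCP) lies between the finger pads; the fingertips stand 11 mm ahead of it and the grasp point (between the pads) lies 8 mm behind it; y points along the fingers, x is the direction in which the jaws open and shut, and the axes are right-handed (so a half turn about y gives the same grasp; the last joint's range is limited). The gripper opens to 85 mm and grips with 20 to 120 N. Pads are 22 mm wide; open, the fingers measure 114 mm over their backs; the gripper's body (76 mm by 85 mm) begins 54 mm behind the grasp point. The pads swing forward as they close: fully open they stand 13 mm farther back than shut.
Start: joints at [-86.826, 17.928, 85.812, -0, 76.261, -12.8], TCP at [144.468, -504.738, 242.294] pointing down, gripper open.
Joint ranges: [-168.41, 168.41], [-55.51, 124.54], [10.69, 146.95], [-70.63, 250.63], [1, 178], [-165.06, 165.06]. Speed limits (degrees/s): [136.94, 136.94, 172.46, 180, 180, 180].

### API

Orientations are given as [roll, pitch, yaw] about the fixed x, y, z axes, in that order (R = Rz(yaw) Ry(pitch) Rx(roll)).
In Python, from rig import env gives the robot as it stands.
- The arm moves only by the tool servo_tool, never from a script. Its argument "increments" is a list of rows, each a list of 7 numbers: the shift along the tool's x, y, z in cm, then the turn, a rotation vector about the tool's x, y, z in rad, then the opening in per cent of the stroke, from 0 (shut) to 100 (fully open). A call has 1 to 12 rows; each row shifts and turns the commanded pose from where the row before left it, along the tool's axes as they then stand; what a row does not reach is not made up. A row lasts 1/8 s, in which the tool goes at most 62.5 mm and 10.7 degrees, less where a joint would pass 70% of its speed; a pose out of reach is approached as far as the arm can. A call is refused whole if a number of a shift passes 6.25 or a number of a turn 0.188, either way. A call with a gripper value outside its range is refused whole. The fingers move at their own pace and stop on an object; the grip force is fixed at half the most. Time passes only in rows, so rows that do not move let the fingers close. It gives the time, the measured TCP pose, the force and the opening at its end, in the units of the state.
- env.read_state(): the state, without advancing time (a new reading comes with each control period).
- env.camera(name): name is "side" or "top" or "wrist"; returns a dict with "pixels" (400x640x3 uint8, red, green, blue), "fx", "fy", "cx", "cy" (pixels), "pose" (4x4, takes a point from camera to world coordinates); the wrist camera has in their place "T_tool_cam" (4x4, takes a point from camera to tool coordinates, whose origin is the TCP and whose axes are the tool frame's). Camera axes: x right, y down, z forward; pixel columns grow to the right and rows downward; lengths in mm; the calibration is good to about 2 mm. A picture is of the moment at which its call begins: read the wrist's pose just before it. There is no depth.
- env.close_job(): hands the job in, once; it reports no verdict.
The state is a dict: "t": time; "joints": joint angles; "joint_velocities": joint speeds; "joint_efforts": joint torques, N m; "tcp_pos": TCP position; "tool_rot": TCP orientation; "ft_force": force on the tool from outside, world axes, zero at the start; "ft_torque": the same for the moment, N m; "finger_gap": finger opening in mm.
Only numpy, scipy, OpenCV 4.12 (cv2) and the standard library are available. Lean on these libraries where they do the work, as an engineer would, in place of code of your own. Each camera call takes 0.05 s, during which the arm holds its last target. There are 200 camera calls.

### The job

Lift the latch bar over its catch and swing the case's gate open, then stow the pen box fully home in the bay, keeping it upright. Swing the gate shut again with the bar lifted over the catch, let the bar drop back so that the gate is latched, and leave the other things on the table where they are.

Things in the scene. Friction and masses are not known exactly. Their poses are not given: they have to be found in the camera images.
- case: Fixed wooden case with one box bay. Origin on the table under the middle of the bay's mouth; x points into the bay, y left, z up. Base board 8 mm thick, x -25 to 185 mm, y -95 to 95 mm; its top is the bay floor. Bay 90 mm wide (y -45 to 45), from mouth (x 0) to back wall (x 173). Side walls 12 mm thick, 58 mm high. The gate closes the mouth and opens towards the robot.
- roof_edge (a point): Middle of the front edge of the roof over the bay's rear, on its top face (74 mm above the table, 125 mm inside the mouth). The roof covers the bay from here to the back wall, its underside 66 mm above the table. In front of it the bay is open above, so a gripper can hold the box by its fin as the box slides under the roof.
- catch (a point): Floor of the catch's slot, 83 mm above the table; in the case's frame x -6, y -76 mm. The bar's end lies here, in a slot open above, between a front prong (x -25 to -15, top 105 mm) and a rear cheek (x 4 to 13, top 120 mm), both 26 mm wide in y. The prong blocks the bar outwards when latched, and inwards if the gate is pushed shut with the bar down.
- gate (a joint): Gate angle, rad: 0 shut, grows as it opens towards the robot (clockwise from above), to 1.9. Vertical hinge on the left (+y) of the mouth. Wooden panel 12 mm thick, from 7 to 117 mm from the hinge, 12 to 70 mm above the table. Slight hinge friction: it stays where it is left. About 1.4 rad lets the box pass straight in.
- gate_hinge (a point): Point on the gate's vertical hinge axis, 90 mm above the table, at x = -6, y = 62 mm in the case's frame. Its axes turn with the gate: -y points along the gate from hinge to free edge, x is normal to the gate (parallel to the case's x when shut), z up.
- latch_bar (a joint): Angle of the latch bar on the gate, rad: 0 level (dropped), grows as its free end is lifted, to 0.7. It falls back by its own weight (0.12 kg) if let go, and also comes to rest at 0 with the gate open. Above about 0.25 it clears the catch's front prong.
- bar_pivot (a point): The latch bar's pivot: on the gate's mid-plane, 20 mm from the hinge axis along the gate, 90 mm above the table; the bar turns about the gate's normal. Steel bar 12 mm thick, 14 mm tall, reaching 146 mm from the pivot, past the gate's free edge and through the catch.
- paddle (a point): Grip point on the red upright paddle of the latch bar, 70 mm along the bar from the pivot, 32 mm above the bar's middle (122 mm above the table when dropped). Paddle 12 mm thick across the gate (x), 34 mm along the bar (y); its top is 21 mm above this point, the bar's top edge 25 mm below. Pinch it from above, a finger in front of and one behind the gate. -y points along the bar from the pivot.
- pen_box_center (a point): Centre of the loose dark wooden pen box's body, 25 mm above its underside. Body 150 mm long (x), 56 mm wide (y), 50 mm tall, about 0.3 kg, same either way round. A brass fin to lift it by stands on the middle of its top: 40 mm along x, 12 mm thick in y, 25 to 67 mm above this point. Fully home, this point is about 95 mm inside the mouth and the box lies along the bay.
- ink_bottle: Bystander: amber ink jar with black cap, 60 mm across, 85 mm tall, origin under its middle.
- quill_pot: Bystander: terracotta pot 84 mm across, 85 mm tall, with feathers to 220 mm, origin under its middle.
- seal_stamp: Bystander: wooden seal stamp 52 mm across, 83 mm tall, origin under its middle.
Things that resemble listed ones, but are neither listed nor needed, are in the scene too. Of the things like the part that bears pen_box_center, leave any that is pink; of the rest the larger one is meant.

How it is judged (in metres and radians):
On the way, in this order (a step that is already met when the one before it is completed fails the run):
1. the latch bar is lifted clear of the catch while the gate is still shut (value of joint latch_bar above 0.2 rad and value of joint gate below 0.1 rad), for 0.05 s.
2. the gate is swung open (at least 1.2 rad) (value of joint gate above 1.2 rad), for 0.1 s.
3. the pen box stands home in the bay, let go (x of pen_box_center in the frame of case between 0.083 and 0.105 m and y of pen_box_center in the frame of case between -0.022 and 0.022 m and z of pen_box_center in the frame of case below 0.04 m and angle between the x axis of pen_box_center and the x axis of case, either way round below 0.2 rad and angle between pen_box_center's own z axis and vertical below 0.1 rad and contact force between pen_box and the fingers below 0.2 N), for 0.2 s.
4. the gate is brought shut with the bar lifted over the catch (value of joint latch_bar above 0.2 rad and value of joint gate below 0.12 rad), for 0.05 s.
At the end, for the whole second after the job is handed in: The pen box stands upright and at rest in the bay, its centre 83 to 105 mm inside the mouth, within 22 mm of the bay's middle line and within 0.2 rad of its direction; the gate is shut (under 0.06 rad) and the latch bar has dropped into its catch (under 0.06 rad), both still (x of pen_box_center in the frame of case between 0.083 and 0.105 m and y of pen_box_center in the frame of case between -0.022 and 0.022 m and z of pen_box_center in the frame of case below 0.04 m and angle between the x axis of pen_box_center and the x axis of case, either way round below 0.2 rad and angle between pen_box_center's own z axis and vertical below 0.1 rad and value of joint each of gate, latch_bar below 0.06 rad and velocity of joint gate between -0.05 and 0.05 rad/s and velocity of joint latch_bar between -0.05 and 0.05 rad/s and linear speed of pen_box below 0.02 m/s); the robot touches nothing.
It fails at once if a bystander is moved by more than 30 mm (distance of any of ink_bottle, quill_pot, seal_stamp from where it was at the start of the episode above 0.03 m).
It fails at once if the pen box is tipped by more than 0.5 rad (angle between pen_box_center's own z axis and vertical above 0.5 rad).
It also fails if it takes over 72 s, if anything falls off the work surface, if the arm or the gripper's body presses on something with over 40 N, if the wrist force passes 120 N, or if a joint passes its speed limit or range.

## Working session

There is one attempt and no reset: what is moved stays moved. The work goes in short steps, Python scripts to look and compute and a tool call to move; the robot and the scene stay as the last step left them, time stands still between calls to the robot, and variables do not carry over. Pictures are saved under pics/ and viewed, about 8 in all and at most 12, crops included, and the job is handed in when it is done.

Besides the shell and the picture viewer there is one more tool, called after "Call:" in YAML: its name, and indented under it one key for each argument. servo_tool: Moves the arm, as the interface text tells. Its arguments: {"type":"object","properties":{"increments":{"type":"array"}},"required":["increments"]}

```bash
mkdir -p pics; ls; cat > h.py <<'E'
import numpy as np, cv2
from rig import env
def snap(n,f):
    s=env.read_state(); c=env.camera(n); cv2.imwrite(f'pics/{f}.png',c['pixels'][:,:,::-1])
    import pickle; pickle.dump((s,c),open(f'pics/{f}.pkl','wb')); return s,c
E
python3 - <<'E'
from h import *
for n in('top','side'):
    s,c=snap(n,n+'0'); print(n,c['fx'],c['cx'],c['cy'],np.round(c['pose'],3).tolist())
print(s)
s,c=snap('wrist','wrist0'); print(c['T_tool_cam'],c['fx'])
E
```

```text
pics
top 486.072692366795 319.55147870121976 198.89260806942943 [[-0.009, -0.998, 0.067, 437.599], [-1.0, 0.009, 0.006, 18.929], [-0.007, -0.066, -0.998, 1701.545], [0.0, 0.0, 0.0, 1.0]]
side 399.44542423577604 319.60651822724543 207.82276865399172 [[-0.854, -0.388, 0.347, 174.108], [-0.52, 0.631, -0.575, 594.761], [0.004, -0.672, -0.741, 860.896], [0.0, 0.0, 0.0, 1.0]]
{'t': 0.05, 'joints': array([-8.68243124e+01,  1.79577371e+01,  8.58529332e+01,  1.13038806e-03,
        7.62618128e+01, -1.28010929e+01]), 'joint_velocities': array([ 0.0641843 , -0.09314642, -0.03385621,  0.04338059, -0.02296737,
        0.10627166]), 'joint_efforts': array([ 2.35423082e-03, -4.13356233e+01, -2.60476792e+01, -2.17706920e-04,
        2.89484829e-03, -1.58436183e-05]), 'tcp_pos': array([ 144.4736436 , -504.48009298,  241.75738799]), 'tool_rot': array([-8.99828697e+01,  7.04383196e-02, -7.40234782e+01]), 'ft_force': array([-0.31582263,  0.43882845, -0.90676399]), 'ft_torque': array([-0.01959366,  0.03817757, -0.02287413]), 'finger_gap': 85.22247702271754}
[[ 9.99999472e-01 -9.04944171e-04  4.85964579e-04  3.21069042e-01]
 [-7.28635767e-04 -2.91479854e-01  9.56576690e-01 -1.31130547e+02]
 [-7.23999615e-04 -9.56576539e-01 -2.91480359e-01  7.40596540e+01]
 [ 0.00000000e+00  0.00000000e+00  0.00000000e+00  1.00000000e+00]] 308.3128501577819
```

View images.

View pics/top0.png

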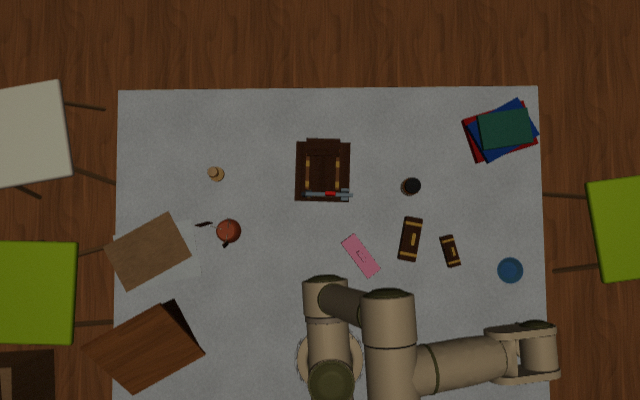

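View pics/side0.png

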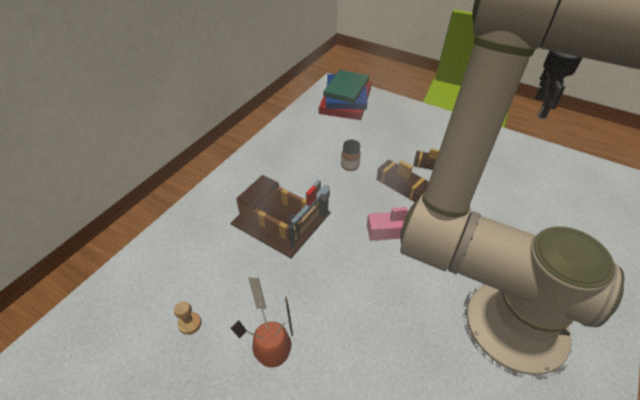

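Top view: case at about (323,170), with the red paddle at (331,194). The quill pot is at (229,231), the stamp at (216,174) and the ink jar at (411,186). There are three box candidates: pink at (360,256), large dark at (410,239) and small dark at (450,251). The large dark one fits: it is not pink and it is the larger of the other two. I'll confirm that in a crop.

```bash
python3 - <<'E'
import cv2
im=cv2.imread('pics/top0.png')
cv2.imwrite('pics/c1.png',cv2.convertScaleAbs(cv2.resize(im[125:275,290:470],None,fx=4,fy=4,interpolation=cv2.INTER_CUBIC),alpha=1.8))
im=cv2.imread('pics/side0.png')
cv2.imwrite('pics/c2.png',cv2.convertScaleAbs(cv2.resize(im[135:260,225:445],None,fx=3.6,fy=3.6,interpolation=cv2.INTER_CUBIC),alpha=1.5))
E
```

```text
(no output)
```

View pics/c1.png

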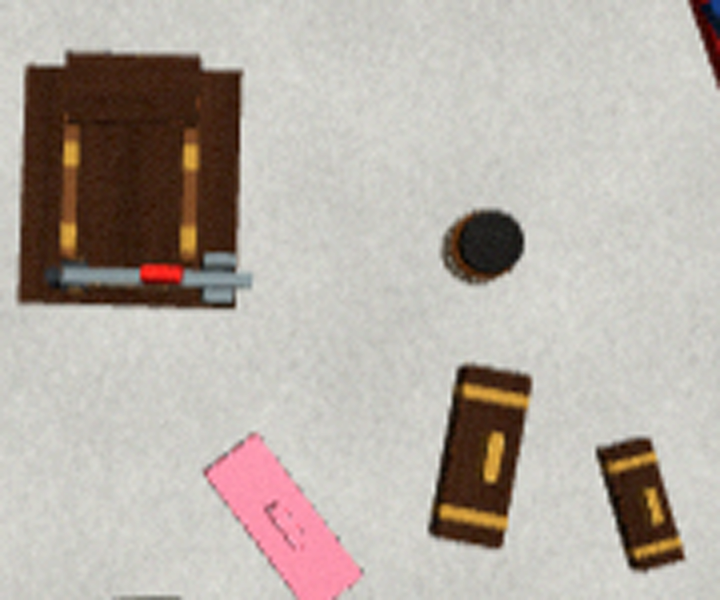

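View pics/c2.png

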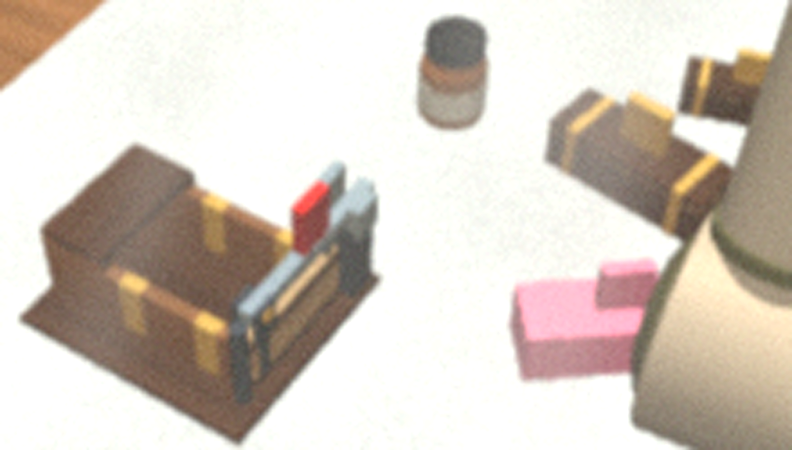

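Confirmed: the large dark box is at crop (482,456), noticeably larger than the small one at (640,505). The gate is shut with the bar lying in the catch, and the red paddle is at crop (162,274).

```bash
cat >> h.py <<'E'
import pickle
from scipy.spatial.transform import Rotation as Rn
from scipy.optimize import least_squares
def load(f): return pickle.load(open(f'pics/{f}.pkl','rb'))
def campose(s,c):
    if 'pose' in c: return np.array(c['pose'])
    T=np.eye(4); T[:3,:3]=Rn.from_euler('xyz',s['tool_rot'],degrees=True).as_matrix(); T[:3,3]=s['tcp_pos']
    return T@c['T_tool_cam']
def proj(f,P):
    s,c=load(f); T=campose(s,c); q=(np.atleast_2d(P)-T[:3,3])@T[:3,:3]
    return np.c_[c['fx']*q[:,0]/q[:,2]+c['cx'],c['fy']*q[:,1]/q[:,2]+c['cy']]
def ray(f,u,v):
    s,c=load(f); T=campose(s,c); return T[:3,3],T[:3,:3]@np.array([(u-c['cx'])/c['fx'],(v-c['cy'])/c['fy'],1])
def at(f,u,v,z):
    o,d=ray(f,u,v); return o+d*(z-o[2])/d[2]
def tri(obs):
    A=np.zeros((3,3));b=np.zeros(3)
    for f,u,v in obs:
        o,d=ray(f,u,v); d/=np.linalg.norm(d); M=np.eye(3)-np.outer(d,d); A+=M;b+=M@o
    return np.linalg.solve(A,b)
E
python3 - <<'E'
from h import *
t=lambda u,v:(290+u/4-.4,125+v/4-.4)
s=lambda u,v:(225+u/3.6-.4,135+v/3.6-.4)
for n,p in dict(BL=(20,302),BR=(235,307),TR=(242,70),TL=(28,66)).items(): print(n,at('top0',*t(*p),8).round())
print('roof/wall brass L',at('top0',*t(68,240),58).round(),at('top0',*t(72,150),58).round(),'R',at('top0',*t(188,240),58).round(),at('top0',*t(191,150),58).round())
print('paddle',at('top0',*t(162,274),143).round(), at('top0',*t(142,273),143).round(),at('top0',*t(183,274),143).round())
print('bar ends',at('top0',*t(62,274),97).round(),at('top0',*t(252,281),97).round())
print('fin',at('top0',*t(493,457),92).round(),at('top0',*t(497,433),92).round(),at('top0',*t(489,481),92).round())
print('ends',at('top0',*t(495,383),50).round(),at('top0',*t(466,524),50).round())
print('paddle tri',tri([('top0',*t(162,274)),('side0',*s(312,192))]).round())
print('fin tri',tri([('top0',*t(493,457)),('side0',*s(650,110))]).round())
print('ink',at('top0',*t(491,240),85).round(),'pot',at('top0',229,231,85).round(),'stamp',at('top0',216,174,80).round())
s0,_=load('top0');print(Rn.from_euler('xyz',s0['tool_rot'],degrees=True).as_matrix().round(2))
E
```

```text
BL [547. 117.   8.]
BR [541. -71.   8.]
TR [750. -79.   8.]
TL [755. 109.   8.]
roof/wall brass L [596.  73.  58.] [673.  69.  58.] R [595. -29.  58.] [672. -32.  58.]
paddle [560.  -5. 143.] [561.  11. 143.] [560. -22. 143.]
bar ends [564.  77.  97.] [557. -80.  97.]
fin [ 410. -277.   92.] [ 430. -281.   92.] [ 391. -273.   92.]
ends [ 472. -288.   50.] [ 353. -261.   50.]
paddle tri [560.  -5. 149.]
fin tri [ 411. -278.   88.]
ink [ 590. -281.   85.] pot [441. 331.  85.] stamp [633. 377.  80.]
[[ 0.28 -0.    0.96]
 [-0.96  0.    0.28]
 [-0.   -1.    0.  ]]
```

```bash
cat >> h.py <<'E'
def R_of(yaw,lift=0):  # tool x at world angle yaw (deg), tool y down, turned by -lift rad about tool x
    a=np.radians(yaw); x=np.array([np.cos(a),np.sin(a),0]); y=np.array([0,0,-1.]); 
    return np.c_[x,y,np.cross(x,y)]@Rn.from_rotvec([-lift,0,0]).as_matrix()
def cur():
    s=env.read_state(); return np.array(s['tcp_pos']),Rn.from_euler('xyz',s['tool_rot'],degrees=True).as_matrix()
def rows(poses,grip,start=None):
    """poses: list of (p,R) one per row; prints rounded increments, feeding back rounding"""
    p,R=start or cur(); out=[]
    for q,S in poses:
        d=np.round(R.T@(q-p)/10,2); w=np.round(Rn.from_matrix(R.T@S).as_rotvec(),3)
        p=p+R@d*10; R=R@Rn.from_rotvec(w).as_matrix(); out.append([float(x)+0. for x in d]+[float(x)+0. for x in w]+[grip])
    for i in range(0,len(out),12): print('['+',\n'.join(str(o) for o in out[i:i+12])+']\n')
def line(q,S,n,start=None,ease=True):
    p,R=start or cur(); w=Rn.from_matrix(R.T@S).as_rotvec()
    f=np.arange(1,n+1)/n
    return [(p+(q-p)*a,R@Rn.from_rotvec(w*a).as_matrix()) for a in f]
E
python3 - <<'E'
from h import *
A=(np.array([400,-190,300.]),R_of(-40)); B=(np.array([560,-5,225.]),R_of(-2))
rows(line(*A,10),100); rows(line(*B,6,start=A),100,start=A)
E
```

```text
[[-2.32, -0.58, 3.32, 0.0, -0.059, 0.0, 100],
[-2.12, -0.58, 3.46, 0.0, -0.06, 0.0, 100],
[-1.91, -0.58, 3.57, 0.0, -0.059, 0.0, 100],
[-1.7, -0.57, 3.68, 0.0, -0.06, 0.0, 100],
[-1.47, -0.58, 3.78, 0.0, -0.059, 0.0, 100],
[-1.25, -0.58, 3.85, 0.0, -0.059, 0.0, 100],
[-1.02, -0.58, 3.93, 0.0, -0.06, -0.001, 100],
[-0.78, -0.58, 3.97, 0.0, -0.059, 0.0, 100],
[-0.54, -0.58, 4.02, -0.001, -0.059, 0.0, 100],
[-0.31, -0.58, 4.04, 0.0, -0.06, 0.0, 100]]

[[0.06, 1.25, 4.08, 0.0, -0.111, 0.0, 100],
[0.51, 1.25, 4.04, 0.0, -0.11, 0.0, 100],
[0.96, 1.25, 3.96, 0.0, -0.111, 0.0, 100],
[1.38, 1.25, 3.84, 0.0, -0.11, 0.0, 100],
[1.8, 1.25, 3.66, 0.0, -0.111, 0.0, 100],
[2.19, 1.25, 3.43, 0.0, -0.11, 0.0, 100]]
```

Call:
servo_tool:
  increments:
    - [-2.32, -0.58, 3.32, 0, -0.059, 0, 100]
    - [-2.12, -0.58, 3.46, 0, -0.06, 0, 100]
    - [-1.91, -0.58, 3.57, 0, -0.059, 0, 100]
    - [-1.7, -0.57, 3.68, 0, -0.06, 0, 100]
    - [-1.47, -0.58, 3.78, 0, -0.059, 0, 100]
    - [-1.25, -0.58, 3.85, 0, -0.059, 0, 100]
    - [-1.02, -0.58, 3.93, 0, -0.06, 0, 100]
    - [-0.78, -0.58, 3.97, 0, -0.059, 0, 100]
    - [-0.54, -0.58, 4.02, 0, -0.059, 0, 100]
    - [-0.31, -0.58, 4.04, 0, -0.06, 0, 100]
    - [0, 0, 0, 0, 0, 0, 100]
    - [0, 0, 0, 0, 0, 0, 100]

```text
t: 1.65
tcp_pos: [399.7, -190.4, 299.9]
tool_rot: [-90.0, 0.0, -40.0]
ft_force: [-0.7, -0.8, 0.1]
finger_gap: 85.7
```

```bash
python3 - <<'E'
from h import *
s,c=snap('wrist','w1'); print(s['tcp_pos'],s['tool_rot'])
s,c=snap('top','top1')
cv2.imwrite('pics/w1b.png',cv2.convertScaleAbs(cv2.imread('pics/w1.png'),alpha=1.6))
E
```

```text
[ 399.68169152 -190.3972976   299.91632223] [-9.00133608e+01  3.38431923e-02 -4.00169676e+01]
```

Call:
servo_tool:
  increments:
    - [0.06, 1.25, 4.08, 0, -0.111, 0, 100]
    - [0.51, 1.25, 4.04, 0, -0.11, 0, 100]
    - [0.96, 1.25, 3.96, 0, -0.111, 0, 100]
    - [1.38, 1.25, 3.84, 0, -0.11, 0, 100]
    - [1.8, 1.25, 3.66, 0, -0.111, 0, 100]
    - [2.19, 1.25, 3.43, 0, -0.11, 0, 100]
    - [0, 0, 0, 0, 0, 0, 100]
    - [0, 0, 0, 0, 0, 0, 100]

```text
t: 2.75
tcp_pos: [559.7, -6.1, 225.2]
tool_rot: [-90.0, 0.0, -2.1]
ft_force: [0.4, -0.2, -0.3]
finger_gap: 85.6
```

```bash
python3 - <<'E'
from h import *
s,c=snap('wrist','w2'); print(s['tcp_pos'],s['tool_rot'],s['t'])
a=cv2.imread('pics/w1.png');b=cv2.imread('pics/w2.png')
cv2.imwrite('pics/w2b.png',cv2.convertScaleAbs(cv2.resize(b,(800,500)),alpha=1.6))
cv2.imwrite('pics/w1b.png',cv2.convertScaleAbs(cv2.resize(a,(800,500)),alpha=1.6))
E
```

```text
[559.68439503  -6.12635574 225.1861601 ] [-9.00112694e+01  1.84542586e-02 -2.11169492e+00] 2.75
```

View pics/w1b.png

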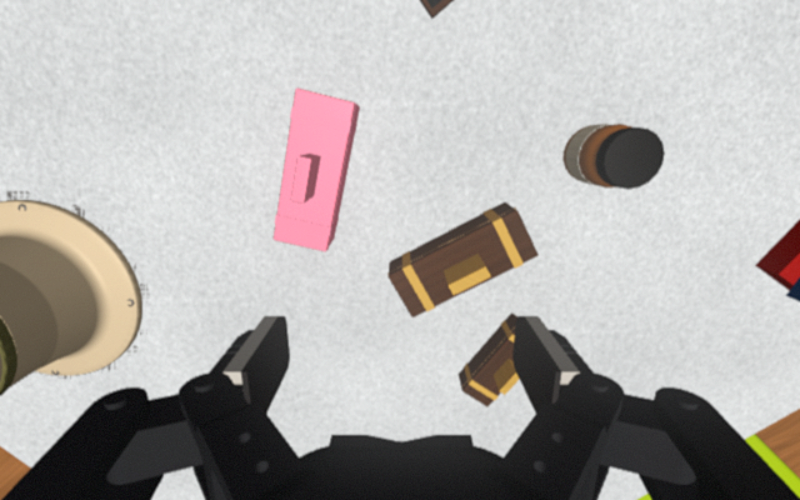

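View pics/w2b.png

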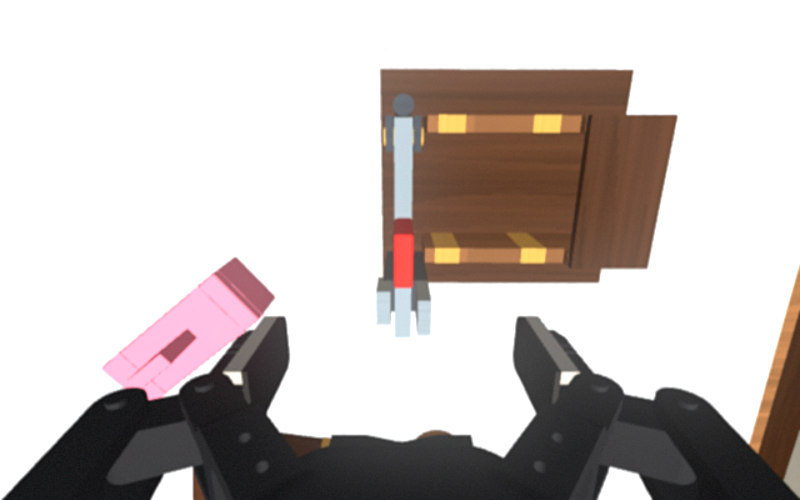

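w1: the large dark box has its fin top face at about (466,274), and the small one is at (495,360). w2: the paddle's top is centred at (403.5,260), the bar is aligned with the jaws, and the catch prongs are at (383,305) and (424,312).

```bash
python3 - <<'E'
from h import *
k=lambda u,v:((u+.5)/1.25-.5,(v+.5)/1.25-.5)
t=lambda u,v:(290+u/4-.4,125+v/4-.4)
print('paddle top',at('w2',*k(403.5,260),143), tri([('w2',*k(403.5,260)),('top0',*t(162,274))]))
print('bar end',at('w2',*k(403,336),97),'bar near hinge',at('w2',*k(403,117),97))
# board corners z=8
for p in [(381,69),(632,69),(600,282)]: print('board',at('w2',*k(*p),8).round(1))
print('roof front corners',at('w2',*k(592,115),74).round(1),at('w2',*k(570,268),74).round(1))
print('fin top', at('w1',*k(466,277),92), tri([('w1',*k(466,277)),('top0',*t(493,457))]))
for p in [(509,204),(538,254),(389,268),(413,317)]: print('box',at('w1',*k(*p),50).round(1))
for yaw in(-2,):
  for n,(x,y) in dict(hinge=(-6,62),paddle=(-6,-28)).items():
    a=np.radians(yaw); print(n,568+x*np.cos(a)-y*np.sin(a),22+x*np.sin(a)+y*np.cos(a))
E
```

```text
paddle top [561.13982267  -4.07936034 143.        ] [560.6622229   -5.29870589 138.99212851]
bar end [558.36639971 -80.11526808  97.        ] bar near hinge [563.99289992  76.42906625  97.        ]
board [547.8 117.6   8. ]
board [755.2 109.8   8. ]
board [750.2 -79.3   8. ]
roof front corners [695.   73.6  74. ] [689.9 -38.8  74. ]
fin top [ 410.01648515 -273.61534743   92.        ] [ 409.27463526 -279.19421407   79.17407292]
box [ 485.4 -256.4   50. ]
box [ 478.  -318.7   50. ]
box [ 349.7 -230.9   50. ]
box [ 332.8 -290.9   50. ]
hinge 564.1674238334405 84.17162825539894
paddle 561.0264691302154 -5.773546176319677
```

Call:
servo_tool:
  increments:
    - [0.05, 2.8, 0.03, 0, 0, 0, 100]
    - [0.05, 2.8, 0.03, 0, 0, 0, 100]
    - [0.03, 2.8, 0.03, 0, 0, 0, 100]
    - [0, 2.7, 0, 0, 0, 0, 100]
    - [0, 0, 0, 0, 0, 0, 0]
    - [0, 0, 0, 0, 0, 0, 0]
    - [0, 0, 0, 0, 0, 0, 0]
    - [0, 0, 0, 0, 0, 0, 0]
    - [0, 0, 0, 0, 0, 0, 0]

```text
t: 3.92
tcp_pos: [561.1, -4.4, 115.1]
tool_rot: [-90.0, -0.0, -2.0]
ft_force: [-4.8, -0.3, 4.8]
finger_gap: 11.7
```

```bash
cat >> h.py <<'E'
H=np.array([564.4,85.3,0]); YAW=-2.0
def rot_about(p,axis,ang):
    R=Rn.from_rotvec(np.array(axis)*ang).as_matrix(); return lambda q,S:(p+R@(q-p),R@S)
def barpose(g,th,T0):
    a=np.radians(YAW); x=np.array([np.cos(a),np.sin(a),0]); y=np.array([-np.sin(a),np.cos(a),0])
    P=H-20*y+np.array([0,0,90.])
    return rot_about(H,[0,0,1],-g)(*rot_about(P,-x,th)(*T0))
E
python3 - <<'E'
from h import *
T0=cur(); pickle.dump(T0,open('T0.pkl','wb'))
A=[barpose(0,t,T0) for t in np.linspace(0,.4,7)[1:]]
rows(A,0); B=[barpose(g,.4,T0) for g in np.linspace(0,1.6,19)[1:]]
rows(B,0,start=A[-1]); print(B[-1][0])
E
```

```text
[[0.0, -0.46, 0.18, -0.067, 0.0, 0.0, 0],
[0.0, -0.46, 0.18, -0.066, 0.0, 0.0, 0],
[0.0, -0.46, 0.19, -0.067, 0.0, 0.0, 0],
[0.0, -0.46, 0.18, -0.067, 0.0, 0.0, 0],
[0.0, -0.46, 0.18, -0.066, 0.0, 0.0, 0],
[0.0, -0.45, 0.19, -0.067, 0.0, 0.0, 0]]

[[-0.66, -0.01, 0.03, 0.0, 0.082, 0.035, 0],
[-0.66, -0.01, 0.03, 0.0, 0.082, 0.034, 0],
[-0.66, -0.02, 0.02, 0.0, 0.082, 0.035, 0],
[-0.66, -0.01, 0.03, 0.0, 0.081, 0.035, 0],
[-0.66, -0.01, 0.03, 0.0, 0.082, 0.034, 0],
[-0.67, -0.01, 0.03, 0.0, 0.082, 0.035, 0],
[-0.66, -0.01, 0.02, 0.0, 0.082, 0.034, 0],
[-0.66, -0.01, 0.03, 0.0, 0.082, 0.035, 0],
[-0.66, -0.02, 0.03, 0.0, 0.082, 0.035, 0],
[-0.66, -0.01, 0.03, 0.0, 0.082, 0.034, 0],
[-0.66, -0.01, 0.03, 0.0, 0.081, 0.035, 0],
[-0.66, -0.01, 0.02, 0.0, 0.082, 0.035, 0]]

[[-0.66, -0.01, 0.03, 0.0, 0.082, 0.034, 0],
[-0.66, -0.02, 0.03, 0.0, 0.082, 0.035, 0],
[-0.67, -0.01, 0.03, 0.0, 0.082, 0.035, 0],
[-0.66, -0.01, 0.03, 0.0, 0.082, 0.034, 0],
[-0.66, -0.01, 0.02, 0.0, 0.082, 0.035, 0],
[-0.66, -0.01, 0.03, 0.0, 0.082, 0.034, 0]]

[490.09334555  90.19212619 140.25961739]
```

Call:
servo_tool:
  increments:
    - [0, -0.46, 0.18, -0.067, 0, 0, 0]
    - [0, -0.46, 0.18, -0.066, 0, 0, 0]
    - [0, -0.46, 0.19, -0.067, 0, 0, 0]
    - [0, -0.46, 0.18, -0.067, 0, 0, 0]
    - [0, -0.46, 0.18, -0.066, 0, 0, 0]
    - [0, -0.45, 0.19, -0.067, 0, 0, 0]
    - [0, 0, 0, 0, 0, 0, 0]
    - [0, 0, 0, 0, 0, 0, 0]

```text
t: 4.92
tcp_pos: [561.7, 10.7, 140.0]
tool_rot: [-113.0, -0.0, -2.0]
ft_force: [-4.2, -1.9, 5.9]
finger_gap: 11.2
```

Call:
servo_tool:
  increments:
    - [-0.66, -0.01, 0.03, 0, 0.082, 0.035, 0]
    - [-0.66, -0.01, 0.03, 0, 0.082, 0.034, 0]
    - [-0.66, -0.02, 0.02, 0, 0.082, 0.035, 0]
    - [-0.66, -0.01, 0.03, 0, 0.081, 0.035, 0]
    - [-0.66, -0.01, 0.03, 0, 0.082, 0.034, 0]
    - [-0.67, -0.01, 0.03, 0, 0.082, 0.035, 0]

```text
t: 5.68
tcp_pos: [524.4, 22.5, 140.1]
tool_rot: [-112.9, -0.0, -32.7]
ft_force: [-2.1, -2.7, 6.6]
finger_gap: 11.2
```

Call:
servo_tool:
  increments:
    - [-0.66, -0.01, 0.02, 0, 0.082, 0.034, 0]
    - [-0.66, -0.01, 0.03, 0, 0.082, 0.035, 0]
    - [-0.66, -0.02, 0.03, 0, 0.082, 0.035, 0]
    - [-0.66, -0.01, 0.03, 0, 0.082, 0.034, 0]
    - [-0.66, -0.01, 0.03, 0, 0.081, 0.035, 0]
    - [-0.66, -0.01, 0.02, 0, 0.082, 0.035, 0]
    - [-0.66, -0.01, 0.03, 0, 0.082, 0.034, 0]
    - [-0.66, -0.02, 0.03, 0, 0.082, 0.035, 0]
    - [-0.67, -0.01, 0.03, 0, 0.082, 0.035, 0]
    - [-0.66, -0.01, 0.03, 0, 0.082, 0.034, 0]
    - [-0.66, -0.01, 0.02, 0, 0.082, 0.035, 0]
    - [-0.66, -0.01, 0.03, 0, 0.082, 0.034, 0]

```text
t: 7.18
tcp_pos: [490.3, 90.2, 140.0]
tool_rot: [-112.9, -0.0, -93.9]
ft_force: [-2.0, -2.7, 5.4]
finger_gap: 11.6
```

```bash
python3 - <<'E'
from h import *
T0=pickle.load(open('T0.pkl','rb'))
A=[barpose(1.6,t,T0) for t in np.linspace(.4,0,6)[1:]]
rows(A,0); print(A[-1][0])
p=A[-1][0]; up=(p+[0,0,110],R_of(-93.7)); rows(line(*up,3,start=A[-1]),100,start=A[-1])
rows(line(np.array([409.,-230,210]),R_of(-101),8,start=up),100,start=up)
E
```

```text
[[0.01, 0.55, -0.2, 0.079, -0.003, -0.001, 0],
[0.0, 0.56, -0.18, 0.08, 0.0, 0.0, 0],
[0.0, 0.57, -0.18, 0.08, 0.0, 0.0, 0],
[0.0, 0.56, -0.18, 0.08, 0.0, 0.0, 0],
[0.0, 0.57, -0.18, 0.08, 0.0, 0.0, 0]]

[474.85230788  91.17057393 115.08155974]
[[0.0, -3.67, 0.0, 0.0, 0.0, 0.0, 100],
[0.0, -3.66, 0.0, 0.0, 0.0, 0.0, 100],
[0.0, -3.67, 0.0, 0.0, 0.0, 0.0, 100]]

[[4.06, 0.19, -0.56, 0.0, 0.016, 0.0, 100],
[4.07, 0.19, -0.5, 0.0, 0.016, 0.0, 100],
[4.07, 0.19, -0.43, 0.0, 0.016, 0.0, 100],
[4.08, 0.18, -0.37, 0.0, 0.016, 0.0, 100],
[4.09, 0.19, -0.3, 0.0, 0.016, 0.0, 100],
[4.09, 0.19, -0.24, 0.0, 0.016, 0.0, 100],
[4.1, 0.19, -0.17, 0.0, 0.015, 0.0, 100],
[4.09, 0.19, -0.11, 0.0, 0.016, 0.0, 100]]
```

Call:
servo_tool:
  increments:
    - [0, 0.56, -0.2, 0.08, 0, 0, 0]
    - [0, 0.56, -0.18, 0.08, 0, 0, 0]
    - [0, 0.57, -0.18, 0.08, 0, 0, 0]
    - [0, 0.56, -0.18, 0.08, 0, 0, 0]
    - [0, 0.57, -0.18, 0.08, 0, 0, 0]
    - [0, 0, 0, 0, 0, 0, 0]
    - [0, 0, 0, 0, 0, 0, 100]
    - [0, 0, 0, 0, 0, 0, 100]
    - [0, 0, 0, 0, 0, 0, 100]
    - [0, 0, 0, 0, 0, 0, 100]

```text
t: 8.43
tcp_pos: [474.7, 91.3, 114.2]
tool_rot: [-90.0, -0.0, -93.7]
ft_force: [0.6, -0.5, -0.2]
finger_gap: 82.1
```

Call:
servo_tool:
  increments:
    - [0, -3.67, 0, 0, 0, 0, 100]
    - [0, -3.66, 0, 0, 0, 0, 100]
    - [0, -3.67, 0, 0, 0, 0, 100]
    - [4.06, 0.19, -0.56, 0, 0.016, 0, 100]
    - [4.07, 0.19, -0.5, 0, 0.016, 0, 100]
    - [4.07, 0.19, -0.43, 0, 0.016, 0, 100]
    - [4.08, 0.18, -0.37, 0, 0.016, 0, 100]
    - [4.09, 0.19, -0.3, 0, 0.016, 0, 100]
    - [4.09, 0.19, -0.24, 0, 0.016, 0, 100]
    - [4.1, 0.19, -0.17, 0, 0.015, 0, 100]
    - [4.09, 0.19, -0.11, 0, 0.016, 0, 100]
    - [0, 0, 0, 0, 0, 0, 100]

```text
t: 9.93
tcp_pos: [408.3, -231.7, 209.0]
tool_rot: [-90.0, -0.0, -101.2]
ft_force: [0.8, 1.0, -0.4]
finger_gap: 85.4
```

```bash
python3 - <<'E'
from h import *
s,c=snap('wrist','w3'); print(s['tcp_pos'],s['tool_rot'],s['t']); snap('side','side1'); snap('top','top2')
b=cv2.imread('pics/w3.png')
cv2.imwrite('pics/w3b.png',cv2.convertScaleAbs(cv2.resize(b,(800,500)),alpha=1.6))
cv2.imwrite('pics/top2b.png',cv2.convertScaleAbs(cv2.resize(cv2.imread('pics/top2.png')[125:275,290:470],None,fx=4,fy=4,interpolation=cv2.INTER_CUBIC),alpha=1.8))
E
```

```text
[ 408.30206008 -231.68304182  209.04408756] [-9.00335614e+01 -1.86694347e-02 -1.01162411e+02] 9.925
```

View pics/w3b.png

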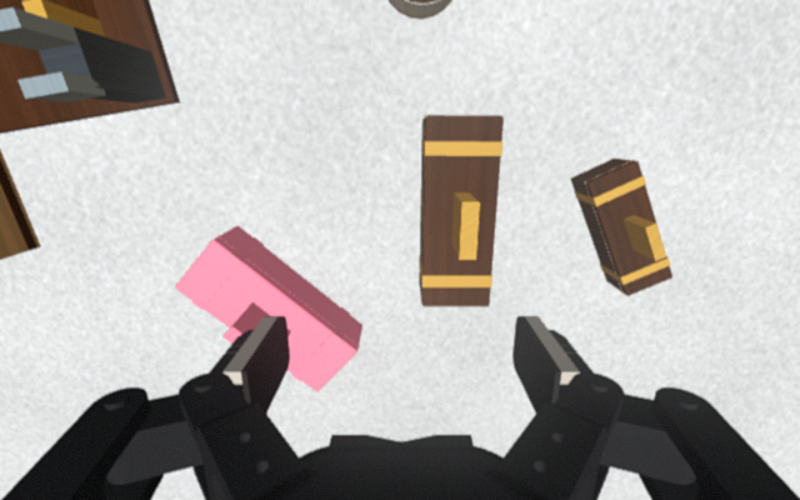

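w3: the large dark box lies nearly aligned with the tool, and its fin's top face is at about (469,231), with corners (461,202), (479,202), (477,260) and (460,260). The small box is at (625,225). The gate stands open at the left edge.

```bash
python3 - <<'E'
from h import *
k=lambda u,v:((u+.5)/1.25-.5,(v+.5)/1.25-.5)
t=lambda u,v:(290+u/4-.4,125+v/4-.4)
print('tri',tri([('w3',*k(469,231)),('w1',*k(466,277)),('top0',*t(493,457))]))
print('tri w1,w3',tri([('w3',*k(469,231)),('w1',*k(466,274))]))
for p in [(461,202),(479,202),(477,260),(460,260),(469,231)]: print(at('w3',*k(*p),92).round(1))
for p in [(424,117),(502,117),(490,305),(422,305)]: print('top',at('w3',*k(*p),50).round(1))
E
```

```text
tri [ 408.87136138 -278.90881123   82.2542303 ]
tri w1,w3 [ 408.00329961 -279.4538705    75.75624455]
[ 430.6 -276.5   92. ]
[ 428.3 -287.9   92. ]
[ 389.2 -281.2   92. ]
[ 391.4 -269.9   92. ]
[ 410.4 -278.8   92. ]
top [ 487.6 -264.8   50. ]
top [ 476.8 -319.4   50. ]
top [ 332.8 -292.2   50. ]
top [ 343.7 -237.3   50. ]
```

View pics/top2b.png

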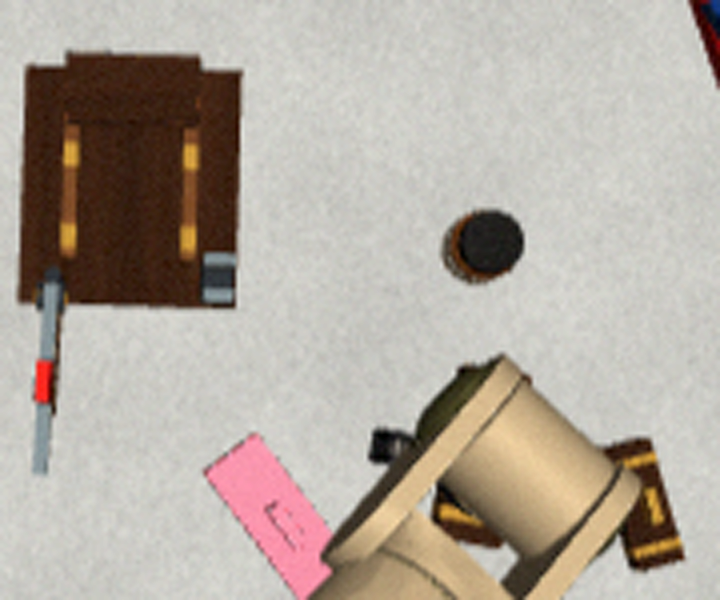

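```bash
python3 - <<'E'
from h import *
A=(np.array([410.3,-278.7,150]),R_of(-100.5)); rows(line(*A,3),60)
B=(np.array([410.3,-278.7,68]),R_of(-100.5)); rows(line(*B,4,start=A),60,start=A)
E
```

```text
[[1.62, 1.98, 0.36, 0.0, -0.003, 0.0, 60],
[1.61, 1.97, 0.35, 0.0, -0.002, 0.0, 60],
[1.62, 1.98, 0.35, 0.0, -0.003, 0.0, 60]]

[[0.0, 2.05, 0.0, 0.0, 0.0, 0.0, 60],
[0.0, 2.05, 0.0, 0.0, 0.0, 0.0, 60],
[0.0, 2.05, 0.0, 0.0, 0.0, 0.0, 60],
[0.0, 2.05, 0.0, 0.0, 0.0, 0.0, 60]]
```

Call:
servo_tool:
  increments:
    - [1.6, 1.98, 0.35, 0, -0.003, 0, 60]
    - [1.6, 1.98, 0.35, 0, -0.003, 0, 60]
    - [1.6, 1.98, 0.35, 0, -0.003, 0, 60]
    - [0, 0, 0, 0, 0, 0, 60]
    - [0, 0, 0, 0, 0, 0, 60]

```text
t: 10.7
tcp_pos: [410.6, -278.1, 150.8]
tool_rot: [-90.0, -0.0, -100.4]
ft_force: [0.0, 0.0, 0.5]
finger_gap: 51.3
```

Call:
servo_tool:
  increments:
    - [0, 2.06, 0, 0, 0, 0, 60]
    - [0, 2.06, 0, 0, 0, 0, 60]
    - [0, 2.06, 0, 0, 0, 0, 60]
    - [0, 2.06, 0, 0, 0, 0, 60]
    - [0, 0, 0, 0, 0, 0, 60]
    - [0, 0, 0, 0, 0, 0, 0]
    - [0, 0, 0, 0, 0, 0, 0]
    - [0, 0, 0, 0, 0, 0, 0]
    - [0, 0, 0, 0, 0, 0, 0]
    - [0, 0, 0, 0, 0, 0, 0]

```text
t: 11.95
tcp_pos: [410.5, -279.1, 68.4]
tool_rot: [-89.9, -0.1, -100.5]
ft_force: [-0.1, 1.7, 6.8]
finger_gap: 11.1
```

```bash
python3 - <<'E'
from h import *
S=R_of(-92.1)
p,R=cur(); A=(p+[0,0,147],R); rows(line(*A,5),0)
B=(np.array([604,20.6,215]),S); rows(line(*B,12,start=A),0,start=A)
E
```

```text
[[0.0, -2.94, 0.0, 0.0, 0.0, 0.0, 0],
[0.01, -2.94, 0.01, 0.0, 0.0, 0.0, 0],
[0.0, -2.94, 0.0, 0.0, 0.0, 0.0, 0],
[0.0, -2.94, 0.0, 0.0, 0.0, 0.0, 0],
[0.01, -2.94, 0.0, 0.0, 0.0, 0.0, 0]]

[[-2.75, 0.0, 1.13, 0.0, -0.012, 0.0, 0],
[-2.73, 0.0, 1.17, 0.0, -0.012, 0.0, 0],
[-2.72, 0.01, 1.2, 0.0, -0.012, 0.0, 0],
[-2.71, 0.0, 1.23, 0.0, -0.013, 0.0, 0],
[-2.69, 0.0, 1.26, 0.0, -0.012, 0.0, 0],
[-2.68, 0.0, 1.3, 0.0, -0.012, 0.001, 0],
[-2.65, 0.01, 1.33, 0.0, -0.012, 0.0, 0],
[-2.65, 0.0, 1.36, -0.001, -0.012, 0.0, 0],
[-2.62, 0.0, 1.4, 0.0, -0.012, 0.0, 0],
[-2.61, 0.01, 1.42, 0.0, -0.012, 0.0, 0],
[-2.59, 0.0, 1.46, 0.0, -0.013, 0.0, 0],
[-2.58, 0.0, 1.49, 0.0, -0.012, 0.0, 0]]
```

Call:
servo_tool:
  increments:
    - [0, -1.5, 0, 0, 0, 0, 0]
    - [0, -2.9, 0, 0, 0, 0, 0]
    - [0, -2.9, 0, 0, 0, 0, 0]
    - [0, -2.9, 0, 0, 0, 0, 0]
    - [0, -2.9, 0, 0, 0, 0, 0]
    - [0, -1.6, 0, 0, 0, 0, 0]

```text
t: 12.7
tcp_pos: [410.2, -279.0, 216.8]
tool_rot: [-89.9, -0.1, -100.5]
ft_force: [-0.6, -0.6, -2.4]
finger_gap: 11.1
```

Call:
servo_tool:
  increments:
    - [-2.75, 0, 1.13, 0, -0.012, 0, 0]
    - [-2.73, 0, 1.17, 0, -0.012, 0, 0]
    - [-2.72, 0, 1.2, 0, -0.012, 0, 0]
    - [-2.71, 0, 1.23, 0, -0.013, 0, 0]
    - [-2.69, 0, 1.26, 0, -0.012, 0, 0]
    - [-2.68, 0, 1.3, 0, -0.012, 0, 0]
    - [-2.65, 0, 1.33, 0, -0.012, 0, 0]
    - [-2.65, 0, 1.36, 0, -0.012, 0, 0]
    - [-2.62, 0, 1.4, 0, -0.012, 0, 0]
    - [-2.61, 0, 1.42, 0, -0.012, 0, 0]
    - [-2.59, 0, 1.46, 0, -0.013, 0, 0]
    - [-2.58, 0, 1.49, 0, -0.012, 0, 0]

```text
t: 14.2
tcp_pos: [603.9, 21.7, 215.1]
tool_rot: [-90.0, -0.0, -92.1]
ft_force: [-0.4, -0.1, -1.1]
finger_gap: 11.3
```

Call:
servo_tool:
  increments:
    - [0, 0, 0, 0, 0, 0, 0]
    - [0, 0, 0, 0, 0, 0, 0]
    - [0, 0, 0, 0, 0, 0, 0]

```text
t: 14.58
tcp_pos: [603.4, 20.1, 214.7]
tool_rot: [-90.0, -0.0, -92.1]
ft_force: [-0.2, -0.6, -3.1]
finger_gap: 10.9
```

```bash
python3 - <<'E'
from h import *
s,c=snap('wrist','w4'); print(s['tcp_pos'],s['tool_rot'])
cv2.imwrite('pics/w4b.png',cv2.convertScaleAbs(cv2.resize(cv2.imread('pics/w4.png'),(800,500)),alpha=1.6))
E
```

```text
[603.40099552  20.08145352 214.6805594 ] [-9.00200456e+01 -2.87237986e-02 -9.21466480e+01]
```

View pics/w4b.png

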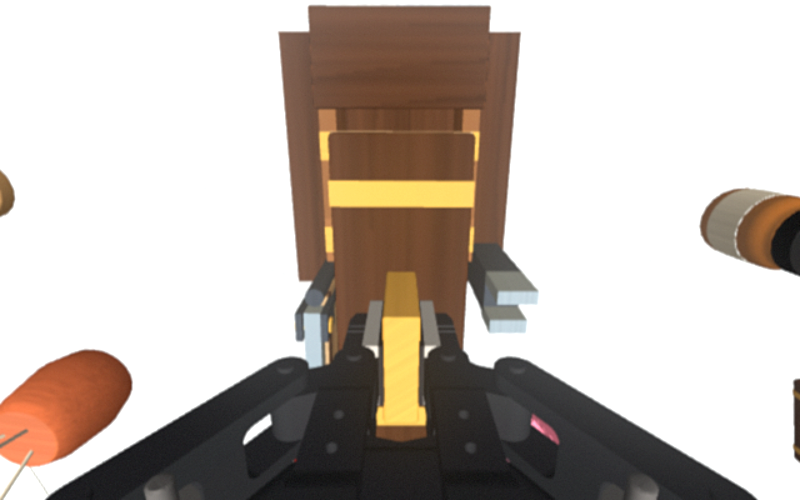

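w4: the box is held level and aligned with the bay. Its front edge is centred at about (402,132), against a roof centre of about (399,107). The gate is clear on the left and the catch is clear on the right.

Call:
servo_tool:
  increments:
    - [0, 1.2, 0, 0, 0, 0, 0]
    - [0, 2.2, 0, 0, 0, 0, 0]
    - [0, 2.2, 0, 0, 0, 0, 0]
    - [0, 2.2, 0, 0, 0, 0, 0]
    - [0, 2.2, 0, 0, 0, 0, 0]
    - [0, 2.0, 0, 0, 0, 0, 0]
    - [0, 1.5, 0, 0, 0, 0, 0]
    - [0, 0, 0, 0, 0, 0, 0]
    - [0, 0, 0, 0, 0, 0, 0]

```text
t: 15.75
tcp_pos: [604.0, 20.7, 80.0]
tool_rot: [-90.0, -0.0, -92.1]
ft_force: [-0.3, -1.0, -1.7]
finger_gap: 11.1
```

Call:
servo_tool:
  increments:
    - [0, 0, 0.6, 0, 0, 0, 0]
    - [0, 0, 0.8, 0, 0, 0, 0]
    - [0, 0, 0.8, 0, 0, 0, 0]
    - [0, 0, 0.8, 0, 0, 0, 0]
    - [0, 0, 0.8, 0, 0, 0, 0]
    - [0, 0, 0.8, 0, 0, 0, 0]
    - [0, 0, 0.8, 0, 0, 0, 0]
    - [0, 0, 0.4, 0, 0, 0, 0]
    - [0, 0, 0, 0, 0, 0, 0]
    - [0, 0.25, 0, 0, 0, 0, 0]
    - [0, 0.15, 0, 0, 0, 0, 0]
    - [0, 0, 0, 0, 0, 0, 0]

```text
t: 17.25
tcp_pos: [661.6, 18.6, 76.4]
tool_rot: [-90.0, -0.0, -92.1]
ft_force: [-3.3, -1.1, 5.8]
finger_gap: 11.1
```

Call:
servo_tool:
  increments:
    - [0, 0, 0, 0, 0, 0, 60]
    - [0, 0, 0, 0, 0, 0, 60]
    - [0, 0, 0, 0, 0, 0, 60]
    - [0, 0, 0, 0, 0, 0, 60]
    - [0, -0.8, 0, 0, 0, 0, 60]
    - [0, -2.5, 0, 0, 0, 0, 60]
    - [0, -4, 0, 0, 0, 0, 60]
    - [0, -4, 0, 0, 0, 0, 60]
    - [0, -4, 0, 0, 0, 0, 60]
    - [0, 0, -3.5, 0, 0, 0, 60]
    - [0, 0, -3.5, 0, 0, 0, 60]
    - [0, 0, 0, 0, 0, 0, 60]

```text
t: 18.75
tcp_pos: [590.3, 21.6, 229.5]
tool_rot: [-90.0, -0.0, -92.1]
ft_force: [0.3, -0.2, -0.3]
finger_gap: 51.1
```

```bash
python3 - <<'E'
from h import *
s,c=snap('wrist','w5'); print(s['tcp_pos'],s['tool_rot'],s['t'])
cv2.imwrite('pics/w5b.png',cv2.convertScaleAbs(cv2.resize(cv2.imread('pics/w5.png'),(800,500)),alpha=1.6))
E
```

```text
[590.33854301  21.55856267 229.54712422] [-8.99939200e+01 -2.22256576e-02 -9.20804644e+01] 18.75
```

View pics/w5b.png

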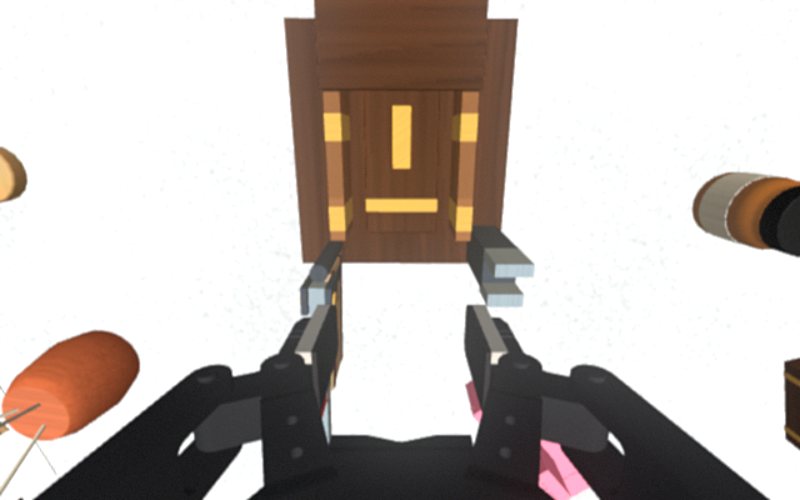

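w5: the box is standing straight in the bay, with its fin top centred at about (401,137) and the bay's middle at about (400). I'll check that with numbers, and measure the open gate's paddle from the top view.

```bash
python3 - <<'E'
from h import *
k=lambda u,v:((u+.5)/1.25-.5,(v+.5)/1.25-.5)
t=lambda u,v:(290+u/4-.4,125+v/4-.4)
a=np.radians(-2.1); Rc=np.array([[np.cos(a),np.sin(a)],[-np.sin(a),np.cos(a)]])
case=lambda q:(Rc@(q[:2]-[569,21.9])).round(1)
for n,p,z in [('fin',(401.5,137),100),('fin near',(401.5,168),100),('fin far',(401.5,105),100),('roof edge',(401,90),74),('box front',(401,232),58),('wallL',(323,165),58),('wallR',(478,165),58)]: print(n,case(at('w5',*k(*p),z)))
print('paddle top2',at('top2',*t(43,381),143),'bar end',at('top2',*t(40,473),97),'piv',at('top2',*t(51,280),97))
A=(np.array([474.8,91.2,225]),R_of(-93.7)); rows(line(*A,5),100)
E
```

```text
fin [92.3 -0.6]
fin near [72.5 -0.6]
fin far [111.8  -0.6]
roof edge [123.1  -0.3]
box front [17.8 -0.3]
wallL [71.1 59.7]
wallR [ 71.  -59.6]
paddle top2 [474.75678797  91.0791929  143.        ] bar end [400.26531365  96.12128043  97.        ] piv [559.34828185  86.09300386  97.        ]
[[-1.31, 0.09, -2.39, 0.0, 0.006, 0.0, 100],
[-1.3, 0.08, -2.39, 0.0, 0.005, 0.0, 100],
[-1.28, 0.09, -2.4, -0.001, 0.006, 0.0, 100],
[-1.27, 0.09, -2.4, 0.0, 0.005, 0.0, 100],
[-1.26, 0.09, -2.42, 0.0, 0.006, 0.0, 100]]
```

Call:
servo_tool:
  increments:
    - [-1.31, 0.09, -2.39, 0, 0.006, 0, 100]
    - [-1.3, 0.08, -2.39, 0, 0.005, 0, 100]
    - [-1.28, 0.09, -2.4, 0, 0.006, 0, 100]
    - [-1.27, 0.09, -2.4, 0, 0.005, 0, 100]
    - [-1.26, 0.09, -2.42, 0, 0.006, 0, 100]
    - [0, 0, 0, 0, 0, 0, 100]
    - [0, 0, 0, 0, 0, 0, 100]

```text
t: 19.68
tcp_pos: [476.0, 90.8, 224.3]
tool_rot: [-90.0, -0.0, -93.7]
ft_force: [-0.1, -0.8, 0.1]
finger_gap: 85.3
```

Call:
servo_tool:
  increments:
    - [0, 2.7, -0.1, 0, 0, 0, 100]
    - [0, 2.8, 0, 0, 0, 0, 100]
    - [0, 2.8, 0, 0, 0, 0, 100]
    - [0, 2.7, 0, 0, 0, 0, 100]
    - [0, 0, 0, 0, 0, 0, 100]
    - [0, 0, 0, 0, 0, 0, 0]
    - [0, 0, 0, 0, 0, 0, 0]
    - [0, 0, 0, 0, 0, 0, 0]
    - [0, 0, 0, 0, 0, 0, 0]
    - [0, 0, 0, 0, 0, 0, 0]

```text
t: 20.92
tcp_pos: [474.0, 91.1, 114.4]
tool_rot: [-90.0, -0.0, -93.7]
ft_force: [-1.6, -0.2, 4.3]
finger_gap: 11.7
```

```bash
python3 - <<'E'
from h import *
p,R=cur(); print(p,R.round(2).tolist())
# reference pose at gate 0 from the present grasp at gate G
G=1.6; T0=rot_about(H,[0,0,1],G)(p,R); pickle.dump(T0,open('T1.pkl','wb')); print(T0[0])
A=[barpose(G,t,T0) for t in np.linspace(0,.42,7)[1:]]; rows(A,0,start=(p,R))
B=[barpose(g,.42,T0) for g in np.linspace(G,-.01,19)[1:]]; rows(B,0,start=A[-1]); print(B[-1][0])
E
```

```text
[474.02698971  91.11146005 114.41184718] [[-0.06, 0.0, 1.0], [-1.0, -0.0, -0.06], [0.0, -1.0, 0.0]]
[561.22986667  -5.20416737 114.41184718]
[[0.0, -0.49, 0.19, -0.07, 0.0, 0.0, 0],
[0.0, -0.48, 0.19, -0.07, 0.0, 0.0, 0],
[0.0, -0.49, 0.18, -0.07, 0.0, 0.0, 0],
[0.0, -0.49, 0.19, -0.07, 0.0, 0.0, 0],
[0.0, -0.49, 0.19, -0.07, 0.0, 0.0, 0],
[0.0, -0.49, 0.19, -0.07, 0.0, 0.0, 0]]

[[0.67, -0.01, 0.03, 0.0, -0.082, -0.036, 0],
[0.66, -0.01, 0.03, 0.0, -0.081, -0.037, 0],
[0.67, -0.02, 0.02, 0.0, -0.082, -0.036, 0],
[0.66, -0.01, 0.03, 0.0, -0.082, -0.037, 0],
[0.67, -0.01, 0.03, 0.0, -0.081, -0.036, 0],
[0.66, -0.01, 0.03, 0.0, -0.082, -0.037, 0],
[0.67, -0.01, 0.02, 0.0, -0.082, -0.036, 0],
[0.66, -0.02, 0.03, 0.0, -0.081, -0.037, 0],
[0.67, -0.01, 0.03, 0.0, -0.082, -0.036, 0],
[0.66, -0.01, 0.03, 0.0, -0.082, -0.037, 0],
[0.67, -0.01, 0.02, 0.001, -0.081, -0.036, 0],
[0.66, -0.01, 0.03, 0.0, -0.082, -0.037, 0]]

[[0.67, -0.01, 0.03, 0.0, -0.082, -0.036, 0],
[0.66, -0.02, 0.03, 0.0, -0.081, -0.036, 0],
[0.67, -0.01, 0.02, 0.0, -0.082, -0.037, 0],
[0.66, -0.01, 0.03, 0.0, -0.082, -0.036, 0],
[0.67, -0.01, 0.03, 0.0, -0.082, -0.037, 0],
[0.66, -0.01, 0.03, 0.0, -0.081, -0.036, 0]]

[562.53567265  10.85026931 141.06163098]
```

Call:
servo_tool:
  increments:
    - [0, -0.49, 0.19, -0.07, 0, 0, 0]
    - [0, -0.48, 0.19, -0.07, 0, 0, 0]
    - [0, -0.49, 0.18, -0.07, 0, 0, 0]
    - [0, -0.49, 0.19, -0.07, 0, 0, 0]
    - [0, -0.49, 0.19, -0.07, 0, 0, 0]
    - [0, -0.49, 0.19, -0.07, 0, 0, 0]
    - [0, 0, 0, 0, 0, 0, 0]

```text
t: 21.8
tcp_pos: [490.1, 90.0, 141.1]
tool_rot: [-114.2, -0.0, -93.7]
ft_force: [-2.5, -1.7, 7.3]
finger_gap: 11.5
```

Call:
servo_tool:
  increments:
    - [0.67, -0.01, 0.03, 0, -0.082, -0.036, 0]
    - [0.66, -0.01, 0.03, 0, -0.081, -0.037, 0]
    - [0.67, -0.02, 0.02, 0, -0.082, -0.036, 0]
    - [0.66, -0.01, 0.03, 0, -0.082, -0.037, 0]
    - [0.67, -0.01, 0.03, 0, -0.081, -0.036, 0]
    - [0.66, -0.01, 0.03, 0, -0.082, -0.037, 0]
    - [0.67, -0.01, 0.02, 0, -0.082, -0.036, 0]
    - [0.66, -0.02, 0.03, 0, -0.081, -0.037, 0]
    - [0.67, -0.01, 0.03, 0, -0.082, -0.036, 0]
    - [0.66, -0.01, 0.03, 0, -0.082, -0.037, 0]
    - [0.67, -0.01, 0.02, 0, -0.081, -0.036, 0]
    - [0.66, -0.01, 0.03, 0, -0.082, -0.037, 0]

```text
t: 23.3
tcp_pos: [524.8, 21.9, 141.1]
tool_rot: [-114.1, -0.1, -32.0]
ft_force: [-1.7, -0.6, 4.3]
finger_gap: 11.1
```

Call:
servo_tool:
  increments:
    - [0.67, -0.01, 0.03, 0, -0.082, -0.036, 0]
    - [0.66, -0.02, 0.03, 0, -0.081, -0.036, 0]
    - [0.67, -0.01, 0.02, 0, -0.082, -0.037, 0]
    - [0.66, -0.01, 0.03, 0, -0.082, -0.036, 0]
    - [0.67, -0.01, 0.03, 0, -0.082, -0.037, 0]
    - [0.66, -0.01, 0.03, 0, -0.081, -0.036, 0]
    - [0, 0, 0, 0, 0, 0, 0]
    - [0, 0, 0, 0, 0, 0, 0]

```text
t: 24.3
tcp_pos: [561.8, 10.5, 141.1]
tool_rot: [-114.1, 0.1, -1.6]
ft_force: [-6.0, -1.5, 6.3]
finger_gap: 11.5
```

The gate is shut again: the TCP is within 0.2 mm in x and y, and about 1 mm in z, of where it was when I first lifted the bar at the shut gate. Next I'll lower the bar, let go and retreat upwards.

Call:
servo_tool:
  increments:
    - [0, 0.49, -0.19, 0.07, 0, 0, 0]
    - [0, 0.49, -0.19, 0.07, 0, 0, 0]
    - [0, 0.49, -0.19, 0.07, 0, 0, 0]
    - [0, 0.49, -0.19, 0.07, 0, 0, 0]
    - [0, 0.49, -0.19, 0.07, 0, 0, 0]
    - [0, 0.4, -0.15, 0.06, 0, 0, 0]
    - [0, 0, 0, 0, 0, 0, 0]
    - [0, 0, 0, 0, 0, 0, 40]
    - [0, 0, 0, 0, 0, 0, 70]
    - [0, 0, 0, 0, 0, 0, 100]
    - [0, 0, 0, 0, 0, 0, 100]

```text
t: 25.68
tcp_pos: [562.0, -6.7, 116.0]
tool_rot: [-90.6, 0.0, -1.5]
ft_force: [0.2, 0.1, -1.0]
finger_gap: 82.2
```

Call:
servo_tool:
  increments:
    - [0, -1.5, 0, 0, 0, 0, 100]
    - [0, -3, 0, 0, 0, 0, 100]
    - [0, -4, 0, 0, 0, 0, 100]
    - [0, -4, 0, 0, 0, 0, 100]
    - [0, 0, 0, 0, 0, 0, 100]
    - [0, 0, 0, 0, 0, 0, 100]

```text
t: 26.42
tcp_pos: [561.8, -5.4, 240.8]
tool_rot: [-90.6, 0.1, -1.5]
ft_force: [-0.2, 0.1, -0.6]
finger_gap: 85.4
```

```bash
python3 - <<'E'
from h import *
s,c=snap('wrist','w6'); print(s['tcp_pos'],s['tool_rot'],s['t']); snap('side','side2')
a=cv2.resize(cv2.imread('pics/w6.png')[:300],(560,262))
b=cv2.resize(cv2.imread('pics/side2.png')[140:260,220:400],(504,336),interpolation=cv2.INTER_CUBIC)
o=np.zeros((600,560,3),np.uint8); o[:262]=a; o[262:598,:504]=b
cv2.imwrite('pics/f.png',cv2.convertScaleAbs(o,alpha=1.5))
E
```

```text
[561.79327645  -5.36645156 240.81460974] [-9.05815423e+01  5.23702073e-02 -1.45930073e+00] 26.425
```

View pics/f.png

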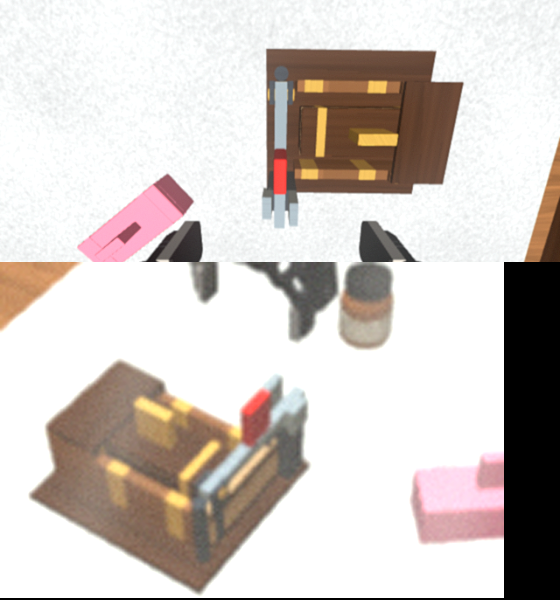

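The picture shows the gate shut, the bar end lying between prong and cheek (wrist view about (280,210)), and the box home. I'll make one numeric check against the first side picture, then hand in.

```bash
python3 - <<'E'
from h import *
for f in('side0','side2'):
    p=cv2.imread(f'pics/{f}.png')[150:230,280:345].astype(int); m=(p[...,2]>100)&(p[...,1]<60); y,x=np.nonzero(m); print(f,m.sum(),x.mean()+280,y.mean()+150)
s=env.read_state(); print(s['ft_force'],s['t']); env.close_job()
E
```

```text
side0 34 310.1470588235294 194.23529411764707
side2 51 309.96078431372547 196.35294117647058
[ 1.01331536  0.25001367 -0.38291912] 26.525
the job is handed in; nothing more can be done
```

The job is handed in at about 26.5 s of the 72 s allowed. I got no verdict back, so the result below rests on my own measurements and pictures.

**What I did:**
- I lifted the bar about 0.4 rad with the gate shut, then swung the gate open to about 1.6 rad.
- I gripped the large dark pen box by its fin, slid it under the roof into the bay and let go.
- I pinched the paddle again, lifted the bar about 0.42 rad, swung the gate shut and lowered the bar into the catch.
- I opened the gripper and drew it straight up, clear of everything.

**Last checks:**
- **Pen box:** its centre measured about 92 to 94 mm inside the mouth and 0.6 mm off the middle line, upright. That was before the gate closed; the final picture still shows it in place.
- **Gate and bar:** the final picture shows the gate shut and the bar end between the prong and the cheek.
- **Paddle compared with the start:** the red paddle's pixel position in the side view is within 0.2 px across but 2.1 px down. The colour mask also picked up a different area (34 px, then 51 px), so I take the difference as a masking effect. It does not point to a raised bar, but I did not check further.
- **Forces and bystanders:** contact forces I read stayed below about 8 N. I planned every path clear of the bystanders, and saw no sign that any of them moved. I did not measure their positions at the end, and the last picture shows only the ink jar.

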